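Try out the kitchen scale: on, tare, then press the platform

ROBOT

A 7-joint arm with a two-finger parallel gripper is mounted at the origin on a cart in front of the work surface, level with it; the furniture and walls round the work are solid. World frame = base frame: x ahead of the robot, y to its left, z up, the work surface at z = 0. Lengths are in mm, angles in rad, forces in N, time in s.
With the tool pointing down it reaches from about 350 to 900 mm from the base axis. Payload 19.9 kg.
Tool frame: the origin (TCP) lies at the very end of the fingers, on their centre line; the grasp point (between the pads) lies 19 mm behind it (tcp_to_grasp is the y of the grasp point in the tool frame, in mm); y points along the fingers, z is the direction in which the jaws open and shut, and the axes are right-handed (so a half turn about y gives the same grasp; the last joint's range is limited). The gripper opens to 94 mm and grips with 3 to 60 N. Pads are 16 mm wide; open, the fingers measure 119 mm over their backs; the gripper's body (75 mm by 177 mm) begins 78 mm behind the grasp point.
Start: joints at [1.208, 0.417, -0.01, 1.614, 0.005, 1.111, -0.053], TCP at [197.072, -593.095, 205.425] pointing down, gripper open.
Joint ranges: [-2.81, 2.81], [-0.39, 2.02], [-1.27, 1.25], [0.06, 2.57], [-1.19, 4.33], [0.19, 2], [-2.82, 2.82]. Speed limits (rad/s): [1.89, 1.89, 2.39, 2.39, 3.01, 3.01, 3.01].

INTERFACE

Orientations are given as [roll, pitch, yaw] about the fixed x, y, z axes, in that order (R = Rz(yaw) Ry(pitch) Rx(roll)).
In Python, from bench import observe, capture, job_done, tcp_to_grasp gives the robot as it stands. The module is installed in compiled form; this text tells all that it offers.
- The arm moves only by the tool arm_command, never from a script. Its argument "series" is a list of rows, each a list of 5 numbers: the shift along the tool's x, y, z in cm, then the turn about the tool's y in degrees, then the opening, from -1 (shut) to 1 (fully open). In form: [[tx, ty, tz, twist, claw], ...]. A call has 1 to 10 rows; each row is the pose to reach, as a shift and turn from the pose commanded when the call began, along the tool's axes at that moment; what a row does not reach only later rows make up. A row lasts 1/10 s, in which the tool goes at most 50 mm and 8.59 degrees, less where a joint would pass 70% of its speed; a pose out of reach is approached as far as the arm can. A call with a gripper value outside its range is refused whole. The fingers move at their own pace and stop on an object; "newtons" is the grip in N (left out, the last holds). Time passes only in rows, so rows that repeat a pose let the fingers close. It gives the time, the measured TCP pose, the force and the opening at its end, in the units of the state.
- observe(): the state, without advancing time (a new reading comes with each control period).
- capture(name): name is "scene" or "top" or "wrist"; returns a dict with "frame" (384x512x3 uint8, red, green, blue), "camera_matrix" (3x3 intrinsics, pixels), "extrinsics" (4x4, takes a point from camera to world coordinates); the wrist camera has in their place "mount" (4x4, takes a point from camera to tool coordinates, whose origin is the TCP and whose axes are the tool frame's). Camera axes: x right, y down, z forward; pixel columns grow to the right and rows downward; lengths in mm; the calibration is good to about 2 mm. A picture is of the moment at which its call begins: read the wrist's pose just before it. There is no depth.
- job_done(): hands the job in, once; it reports no verdict.
The state is a dict: "t": time; "q": joint angles; "joint_vel": joint speeds; "effort": joint torques, N m; "eef_pos": TCP position; "orientation": TCP orientation; "ft_force": force on the tool from outside, world axes, zero at the start; "moment": the same for the moment, N m; "grip_width": opening from 0.0 (shut) to 1.0 (fully open).
Only numpy, scipy, OpenCV 4.12 (cv2) and the standard library are available. Lean on these libraries where they do the work, as an engineer would, in place of code of your own. Each camera call takes 0.05 s, during which the arm holds its last target.

TASK

Try out the kitchen scale: press its on key (the outermost key on the left end of the row, as seen facing the keys), then the tare key right beside it, then press the weighing platform gently down for a second (anywhere on it). Let each one spring back before the next, use only a light finger pressure, and let go at the end. Leave the scale where it stands, and do not disturb the bowls and the tin beside it.

Things in the scene. Friction and masses are not known exactly. Their poses are not given: they have to be found in the camera images.
- scale: black electronic scale, 222 x 238 x 50 mm, 1.2 kg, loose on rubber feet. Origin: middle of the underside, z up; -x is its front, +y the left as seen facing the keys. Front panel slopes up 24 degrees toward +x, normal (-0.41, 0, 0.91). Five keys 31 mm apart in a row along y; only the two of greatest y (on, tare) move. Platform: x -39 to 111, y -102 to 116 mm, top 50 mm up.
- on_key_top (a point): rounded black rubber key, 21 mm (scale y) x 8.5 mm, on the sloping front panel; this point is the middle of its top face, 2 mm proud of the panel, in the scale's frame at (-94, 69, 23) mm. Axes as the scale's. On key: outermost at the +y (left) end of the row. A finger that leans less than the slope meets it with its far edge first: that edge must land on the key, or it rests on the rigid panel above it.
- tare_key_top (a point): rounded black rubber key, 21 mm (scale y) x 8.5 mm, on the sloping front panel; this point is the middle of its top face, 2 mm proud of the panel, in the scale's frame at (-94, 38, 23) mm. Axes as the scale's. Tare key: second from the left, 31 mm from the on key.
- platform_front (a point): point on the flat top of the black weighing platform (150 x 218 mm), midway along its front (key) side and 24 mm in from that edge; in the scale's frame at (-15, 7, 50) mm, axes as the scale's. The platform may be pressed anywhere, but wall cupboards hang over the back of the worktop, so its front is the clearest for an arm.
- scale_key_on (a joint): how far the on key is pressed in, along (0.41, 0, -0.91) of the scale's frame: 0 free to 0.001 m fully in; spring 4 N per mm. Counts as pressed above 0.0004 m (about 1.6 N).
- scale_key_tare (a joint): the same for the tare key.
- scale_platform (a joint): how far the platform is pressed down: 0 to 0.0015 m fully down, about 0.00015 m by its own weight when free; spring 4 N per mm. Counts as pressed above 0.0007 m (about 3 N).
- pinch_bowl: small grey-brown pinch bowl, 71 x 68 x 30 mm, loose; origin: middle of the underside, z up. Leave alone.
- green_tin: round dark green lidded tin, 66 mm across, 45 mm high, loose; origin: middle of the underside, z up. Leave alone.
- shell_bowl: small cream bowl, 72 x 77 x 28 mm, loose; origin: middle of the underside, z up. Leave alone.

How it is judged:
By the outcome, as a careful person would: the job done as asked, in the order asked, and still so for the second after the job is handed in, with the robot touching nothing.
It also fails if it takes over 56 s, if anything falls off the work surface, if the arm or the gripper's body presses on something with over 40 N, if the wrist force passes 120 N, or if a joint passes its speed limit or range.

## Working session

There is one attempt and no reset: what is moved stays moved. The work goes in short steps, Python scripts to look and compute and a tool call to move; the robot and the scene stay as the last step left them, time stands still between calls to the robot, and variables do not carry over. Pictures are saved under pics/ and viewed, and the job is handed in when it is done.

Besides the shell and the picture viewer there is one more tool, called after "Call:" by a JSON object that holds its "name" and its "arguments". arm_command: Moves the arm, as the interface text tells. Its arguments: {"type":"object","properties":{"series":{"type":"array"},"newtons":{"type":"number"}},"required":["series"]}

```bash
mkdir -p pics
python3 - <<'E'
from bench import *
import cv2,numpy as np
s=observe();print(s, tcp_to_grasp)
for n in ["scene","top","wrist"]:
    c=capture(n);cv2.imwrite(f"pics/{n}0.png",c["frame"][:,:,::-1])
    print(n,c["camera_matrix"].tolist(),np.round(c.get("extrinsics",c.get("mount")),4).tolist())
E
```

```text
{'t': 0.0, 'q': array([ 1.20850147,  0.41798426, -0.01031748,  1.6141611 ,  0.00472957,
        1.11071873, -0.05298921]), 'joint_vel': array([ 0.00110554,  0.00039835,  0.00069143, -0.00090843,  0.00114911,
       -0.00025227, -0.00050818]), 'effort': array([-2.41073167e-04, -8.51234150e+01,  6.38329145e-01, -4.25995588e+01,
       -4.89308161e-02,  1.86344830e-02,  1.48240833e-04]), 'eef_pos': array([ 196.94316749, -592.75905284,  204.82431754]), 'orientation': array([-1.57203941e+00, -1.13153248e-04, -2.82075236e+00]), 'ft_force': array([0.34009193, 0.08687117, 1.21876892]), 'moment': array([-0.00123529,  0.003116  , -0.00499483]), 'grip_width': 0.9984720257556619} -18.8
scene [[450.70100102886585, 0.0, 256.0996205805656], [0.0, 450.70100102886585, 194.18905220139158], [0.0, 0.0, 1.0]] [[-0.5341, -0.6129, 0.5823, -64.1449], [-0.8454, 0.3872, -0.3679, 641.2254], [-0.0, -0.6888, -0.725, 698.637], [0.0, 0.0, 0.0, 1.0]]
top [[467.16435000849617, 0.0, 251.6979564596013], [0.0, 467.16435000849617, 192.00150163699576], [0.0, 0.0, 1.0]] [[0.0033, -0.9836, 0.1805, 261.418], [-1.0, -0.0025, 0.0045, 314.0089], [-0.0039, -0.1805, -0.9836, 1149.7209], [0.0, 0.0, 0.0, 1.0]]
wrist [[265.34875348177553, 0.0, 260.6430217964868], [0.0, 265.34875348177553, 188.0220446781704], [0.0, 0.0, 1.0]] [[-0.0005, 0.9642, 0.2652, -77.5283], [0.0008, -0.2652, 0.9642, -179.4447], [1.0, 0.0007, -0.0007, -0.6622], [0.0, 0.0, 0.0, 1.0]]
```

View pics/scene0.png

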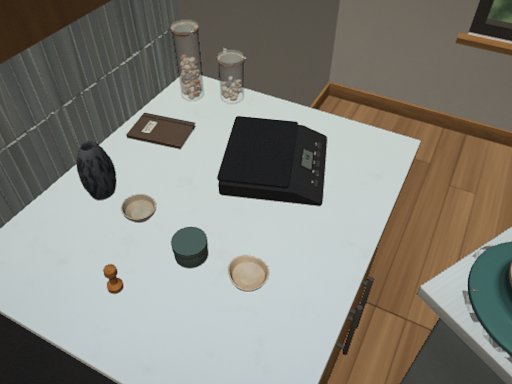

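View pics/top0.png

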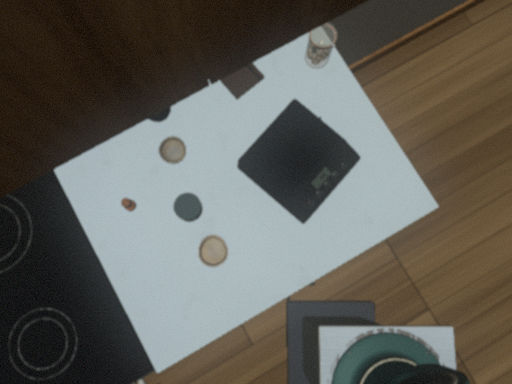

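View pics/wrist0.png

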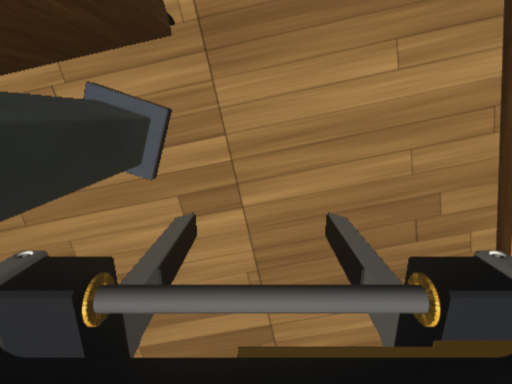

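The scale is in the right half of the top view, at about (300,160) px, turned roughly 45°. In the scene view the keys are on the side toward (315,160) px. I'll enlarge both.

Run:
```python
import cv2,numpy as np
a=cv2.imread("pics/top0.png")[90:230,225:375];b=cv2.imread("pics/scene0.png")[105:210,210:340]
f=lambda im:np.clip(255*(im/255.)**0.5,0,255).astype('uint8')
cv2.imwrite("pics/topc.png",f(cv2.resize(a,None,fx=4,fy=4,interpolation=cv2.INTER_CUBIC)))
cv2.imwrite("pics/scenec.png",f(cv2.resize(b,None,fx=5,fy=5,interpolation=cv2.INTER_CUBIC)))
```

```text
(no output)
```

View pics/topc.png

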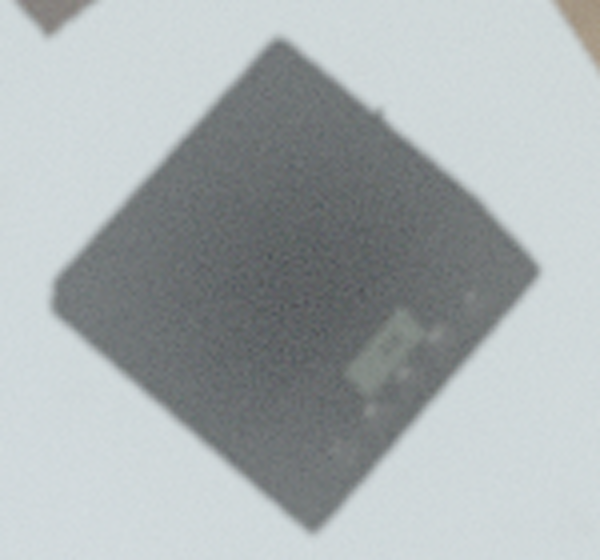

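View pics/scenec.png

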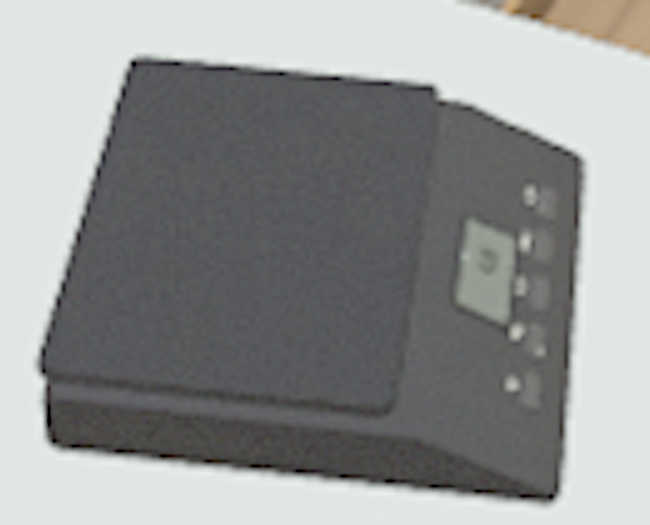

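```bash
cat > h.py <<'E'
import numpy as np,cv2
from scipy.optimize import least_squares
from bench import capture,observe
def cams():
    return {n:capture(n) for n in("scene","top")}
def proj(c,P):
    T=np.linalg.inv(c["extrinsics"]);p=P@T[:3,:3].T+T[:3,3];p=p@c["camera_matrix"].T;return p[:,:2]/p[:,2:]
def tow(s,P):
    a=s[2];R=np.array([[np.cos(a),-np.sin(a),0],[np.sin(a),np.cos(a),0],[0,0,1]]);return P@R.T+[s[0],s[1],0]
E
cat > fit.py <<'E'
from h import *
C=cams()
SP=np.array([[-94,69,23],[-94,38,23],[-94,7,23],[-94,-24,23],[-94,-55,23],[111,116,50],[111,-102,50],[-39,-102,50],[-39,116,50]],float)
sp=np.array([[530,388],[537,340],[539,292],[541,245],[546,202],[43,375],[135,60],[437,92],[392,412]],float)
sp=(sp+.5)/5-.5+[210,105]
TP=np.array([[-111,119,13],[-111,-119,13],[111,-102,50]],float)
tp=(np.array([[313,533],[540,270],[280,38]])+.5)/4-.5+[225,90]
def res(s,w=(1,1)): return np.r_[w[0]*(proj(C["scene"],tow(s,SP))-sp).ravel(),w[1]*(proj(C["top"],tow(s,TP))-tp).ravel()]
for w in((1,1),(1,0),(0,1)):
  best=min((least_squares(res,[550,200,a],args=(w,)) for a in np.arange(-3,3.2,.7)),key=lambda r:r.cost)
  print(w,best.x,best.cost);
  if w==(1,1):print(np.round(best.fun.reshape(-1,2),1).tolist()); print(np.round(tow(best.x,np.array([[-94,69,23],[-94,38,23],[-15,7,50.]])),1))
E
python3 fit.py
```

```text
(1, 1) [551.13258247 200.11549838   0.8536508 ] 27.12142014184902
[[0.4, 1.3], [-0.1, 0.8], [0.3, 0.8], [0.7, 1.0], [0.5, 0.8], [-2.7, -0.2], [-1.4, -0.9], [1.1, -1.3], [0.4, 0.4], [-0.3, 2.1], [4.2, -3.2], [-1.4, -1.1]]
[[437.3 174.6  23. ]
 [460.7 154.2  23. ]
 [536.  193.4  50. ]]
(1, 0) [551.913385   199.46698753   0.86382123] 7.704677528553042
(0, 1) [550.31855449 202.11593954   0.83645388] 14.580439022729957
```

```bash
cat >> h.py <<'E'
from scipy.spatial.transform import Rotation as Rn
def go(target,yaw=None):
    s=observe();R=Rn.from_euler('xyz',s["orientation"]).as_matrix()
    d=R.T@(np.array(target)-s["eef_pos"])/10
    print("t",s["t"],"pos",s["eef_pos"].round(1),"rpy",s["orientation"].round(4),"F",s["ft_force"].round(2),"shift cm",d.round(3), "twist",None if yaw is None else -np.degrees((yaw-s["orientation"][2]+np.pi)%(2*np.pi)-np.pi).round(2),"q",s["q"].round(2))
E
python3 -c "
from h import *
go([480,-150,230],0.86-np.pi)"
```

```text
t 0.25 pos [ 197.  -592.9  205.2] rpy [-1.5714 -0.     -2.8207] F [-0.35  0.48  0.18] shift cm [-40.821  -2.464 -33.111] twist -30.89 q [ 1.21  0.42 -0.01  1.61  0.    1.11 -0.05]
```

Call:
{"name": "arm_command", "arguments": {"series": [[-4, -0.3, -3.3, -3, -1], [-8, -0.5, -6.6, -6, -1], [-12, -0.8, -9.9, -9, -1], [-16, -1, -13.2, -12, -1], [-20, -1.2, -16.5, -15, -1], [-24, -1.5, -19.8, -18, -1], [-28, -1.8, -23, -21, -1], [-32, -2, -26.4, -24, -1], [-36, -2.2, -29.7, -27, -1], [-40.8, -2.5, -33.1, -30.9, -1]], "newtons": 10}}

```text
t: 1.25
eef_pos: [465.4, -169.7, 229.6]
orientation: [-1.57, -0.0, -2.279]
ft_force: [1.6, 0.1, 0.2]
grip_width: 0.187
```

```bash
python3 -c "
from h import *
go([420,120,200],0.86-np.pi)"
```

```text
t 1.25 pos [ 465.4 -169.7  229.6] rpy [-1.5703e+00 -1.0000e-04 -2.2794e+00] F [1.55 0.05 0.19] shift cm [-19.041   2.941 -22.3  ] twist 0.12 q [ 0.64  0.18 -0.39  1.89  0.08  1.09 -0.49]
```

Call:
{"name": "arm_command", "arguments": {"series": [[-2.5, 0.5, -3.3, 0, -1], [-5, 1, -6.6, 0, -1], [-7.5, 1.5, -10, 0, -1], [-10, 2, -13.3, 0, -1], [-12.5, 2.5, -16.6, 0, -1], [-15, 3, -20, 0, -1], [-16.6, 3, -22.1, 0, -1], [-16.6, 3, -22.1, 0, -1], [-16.6, 3, -22.1, 0, -1], [-16.6, 3, -22.1, 0, -1]]}}

```text
t: 2.25
eef_pos: [405.9, 97.5, 199.2]
orientation: [-1.571, -0.0, -2.283]
ft_force: [-0.3, 0.6, -0.0]
grip_width: 0.001
```

```bash
cat > w.py <<'E'
from h import *
import sys
s=observe();c=capture("wrist")
print(s["t"],s["eef_pos"].round(2),s["orientation"].round(4),s["ft_force"].round(2))
np.savez(sys.argv[1]+".npz",f=c["frame"],K=c["camera_matrix"],M=c["mount"],p=s["eef_pos"],o=s["orientation"])
f=(255*(c["frame"]/255.)**.5).astype('uint8')
cv2.imwrite("pics/%s.png"%sys.argv[1],cv2.resize(f[:,:,::-1],(768,576),interpolation=cv2.INTER_CUBIC))
E
python3 w.py w1
```

```text
2.25 [405.85  97.47 199.19] [-1.5708e+00 -1.0000e-04 -2.2828e+00] [-0.31  0.62 -0.02]
```

View pics/w1.png

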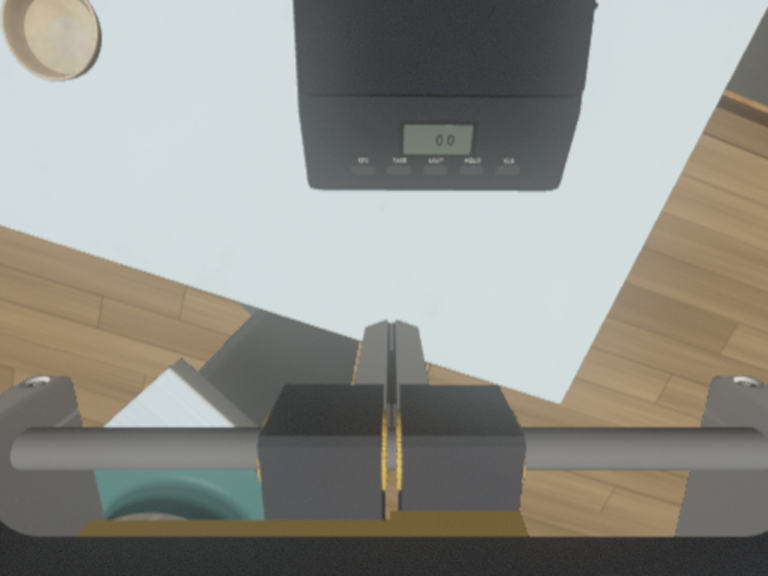

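Run:
```python
import cv2,numpy as np
f=np.load("w1.npz")["f"];a=f[55:135,190:400,::-1]
a=np.clip(255*(a/255.)**.45,0,255).astype('uint8')
cv2.imwrite("pics/w1c.png",cv2.resize(a[:, :150],None,fx=5,fy=5,interpolation=cv2.INTER_CUBIC))
a=f[200:260,225:300,::-1]
a=np.clip(255*(a/255.)**.45,0,255).astype('uint8')
cv2.imwrite("pics/w1f.png",cv2.resize(a,None,fx=8,fy=8,interpolation=cv2.INTER_CUBIC))
```

```text
(no output)
```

View pics/w1c.png

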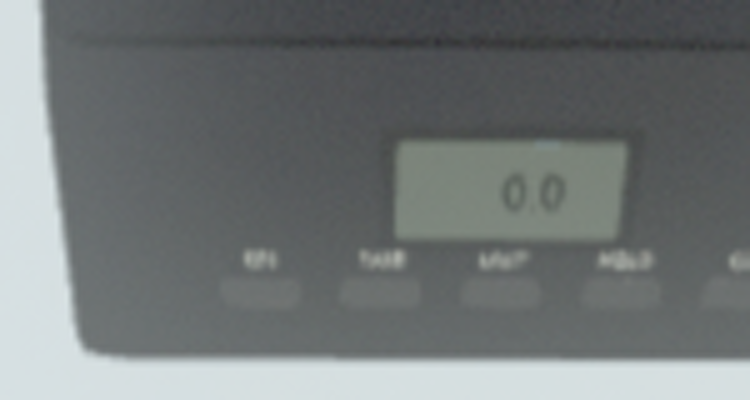

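View pics/w1f.png

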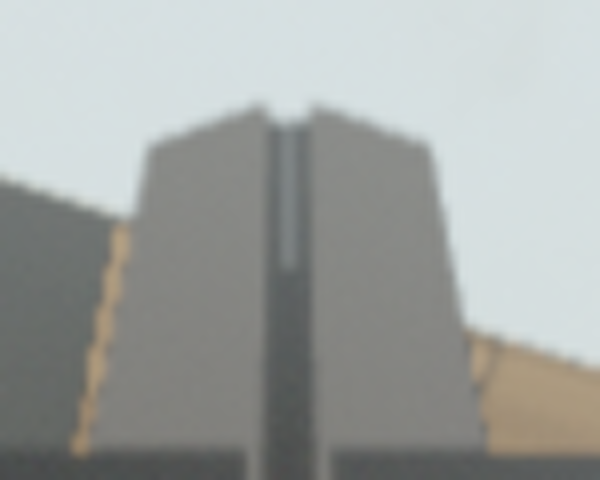

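```bash
cat >> h.py <<'E'
def wproj(d,P):
    R=Rn.from_euler('xyz',d["o"]).as_matrix();M=d["M"]
    T=(P-d["p"])@R
    return tproj(d,T)
def tproj(d,T):
    M=d["M"];c=(T-M[:3,3])@M[:3,:3];p=c@d["K"].T;return p[:,:2]/p[:,2:]
E
python3 - <<'E'
from h import *
d=np.load("w1.npz")
print(tproj(d,np.array([[-8.,0,-2],[-8,0,2],[-8,0,-12.5],[0,0,0],[8,0,0]])).round(1),"seen peaks",(258,213),(264,213))
KP=np.array([[-94,69,23],[-94,38,23],[-94,7,23],[-94,-24,23.]])
kp=(np.array([[260.5,293],[380,293],[501,293],[621,293]])+.5)/5-.5+[190,55]
full=lambda s:wproj(d,tow(s,KP))-kp
r=least_squares(lambda s:full(s).ravel(),[551,200,.86]);print(r.x,r.cost,r.fun.round(2))
E2=np.array([[-39,90,50],[-39,-40,50.]]); print(((wproj(d,tow(r.x,E2))-[190,55]+.5)*5-.5).round(1),"edge seen row ~42")
print(tow(r.x,np.array([[-94,69,23],[-94,38,23],[-15,7,50.]])).round(1))
from bench import capture
c={n:capture(n) for n in["scene"]}
print(proj(c["scene"],tow(r.x,KP)).round(1))
E
```

```text
[[258.5 215.5]
 [264.1 215.5]
 [244.  215.5]
 [261.3 225.7]
 [261.3 235.8]] seen peaks (258, 213) (264, 213)
[552.9078024  200.7294725    0.85938731] 0.00810633528400185 [-0.02  0.    0.11 -0.   -0.06 -0.   -0.02 -0.  ]
[[155.2  40.9]
 [727.   40.8]] edge seen row ~42
[[439.3 174.6  23. ]
 [462.8 154.3  23. ]
 [537.8 193.9  50. ]]
[[315.4 182.9]
 [316.2 172.9]
 [317.  163.3]
 [317.8 154.1]]
```

```bash
cat > tgt.py <<'E'
from h import *
import sys
S=[552.9,200.7,.8594]
x,y,z=map(float,sys.argv[1:4])
go(tow(S,np.array([[x,y,z]]))[0],S[2]-np.pi)
E
python3 tgt.py -104 69 36
```

```text
t 2.35 pos [405.8  97.5 199.2] rpy [-1.5709e+00 -1.0000e-04 -2.2831e+00] F [0.93 0.93 0.46] shift cm [-7.017 16.317 -2.506] twist -0.05 q [ 0.31  0.08 -0.64  2.09  0.05  0.99 -1.07]
```

Call:
{"name": "arm_command", "arguments": {"series": [[-1.4, 3.3, -0.5, 0, -1], [-2.8, 6.5, -1, 0, -1], [-4.2, 9.8, -1.5, 0, -1], [-5.6, 13, -2, 0, -1], [-7, 15.5, -2.5, 0, -1], [-7, 16.3, -2.5, 0, -1], [-7, 16.3, -2.5, 0, -1]]}}

```text
t: 3.05
eef_pos: [431.7, 167.0, 35.5]
orientation: [-1.572, -0.002, -2.282]
ft_force: [0.2, 0.6, 0.6]
grip_width: 0.008
```

```bash
python3 w.py w2;python3 tgt.py -104 69 26
python3 - <<'E'
from h import *
d=np.load("w2.npz");f=d["f"]
a=f[130:230,200:320,::-1]
a=np.clip(255*(a/255.)**.45,0,255).astype('uint8')
cv2.imwrite("pics/w2c.png",cv2.resize(a,None,fx=6,fy=6,interpolation=cv2.INTER_CUBIC))
S=[552.9,200.7,.8594]
print(((wproj(d,tow(S,np.array([[-94,69,23],[-94,79.5,23],[-94,38,23.]])))-[200,130]+.5)*6-.5).round(1))
E
```

```text
3.05 [431.7  167.04  35.5 ] [-1.5721e+00 -1.8000e-03 -2.2816e+00] [0.21 0.64 0.64]
t 3.1 pos [432.2 167.   36.5] rpy [-1.5711e+00 -7.0000e-04 -2.2821e+00] F [ 0.17 -0.25  0.04] shift cm [-0.032  1.049  0.04 ] twist 0.01 q [ 0.05  0.45 -0.57  2.12  0.39  0.68 -1.49]
[[376.9 460.2]
 [294.5 460. ]
 [620.2 460.6]]
```

View pics/w2c.png

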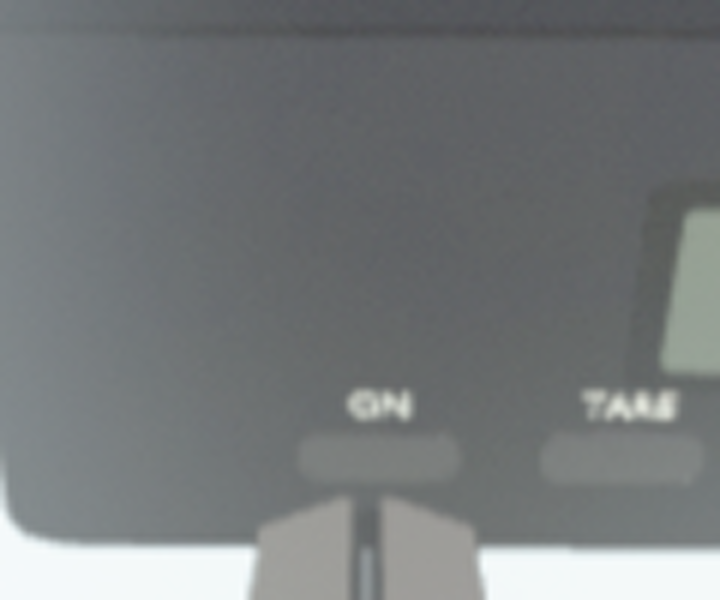

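Call:
{"name": "arm_command", "arguments": {"series": [[0.03, 0.4, 0.1, 0, -1], [0.03, 0.8, 0.1, 0, -1], [0.03, 1.05, 0.1, 0, -1], [0.03, 1.05, 0.1, 0, -1], [0.03, 1.05, 0.1, 0, -1]]}}

```text
t: 3.6
eef_pos: [433.0, 166.9, 25.9]
orientation: [-1.571, 0.0, -2.282]
ft_force: [-0.2, -0.3, 0.3]
grip_width: 0.005
```

```bash
python3 w.py w3;python3 tgt.py -104.5 69 23
python3 - <<'E'
from h import *
d=np.load("w3.npz");f=d["f"]
a=f[130:230,200:320,::-1]
a=np.clip(255*(a/255.)**.45,0,255).astype('uint8')
cv2.imwrite("pics/w3c.png",cv2.resize(a,None,fx=6,fy=6,interpolation=cv2.INTER_CUBIC))
S=[552.9,200.7,.8594]
print(((wproj(d,tow(S,np.array([[-94,69,23],[-98,69,21.2],[-90,69,24.8]])))-[200,130]+.5)*6-.5).round(1))
E
```

```text
3.6 [432.97 166.86  25.87] [-1.5707e+00  2.0000e-04 -2.2815e+00] [-0.17 -0.27  0.29]
t 3.65 pos [432.9 166.9  25.9] rpy [-1.5707e+00  2.0000e-04 -2.2815e+00] F [-0.13  0.44  0.36] shift cm [ 0.056  0.287 -0.022] twist 0.04 q [ 0.04  0.47 -0.56  2.12  0.41  0.65 -1.51]
[[368.3 491.8]
 [368.3 517.2]
 [368.4 465.7]]
```

View pics/w3c.png

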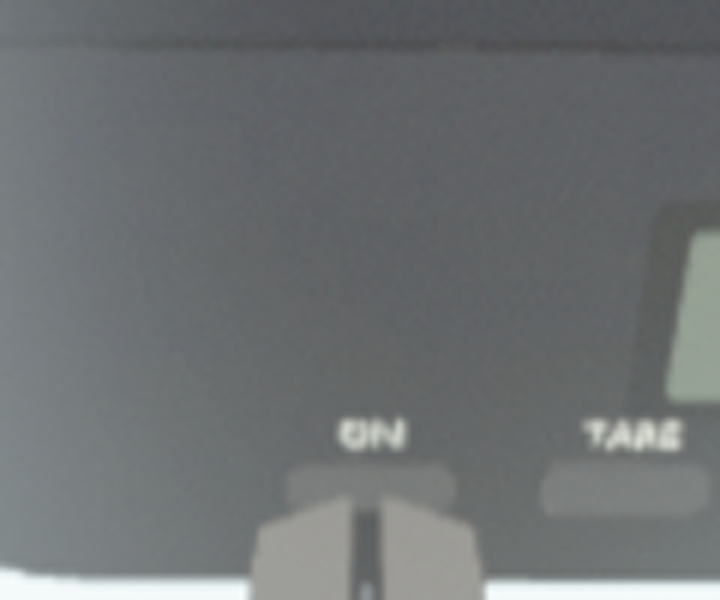

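The finger edge sits on the middle of the ON key, at about (367,495) px, with the key centred at (370,490) px. I'll go down in small steps and watch the force.

Call:
{"name": "arm_command", "arguments": {"series": [[0.03, 0.1, 0, 0, -1], [0.03, 0.2, 0, 0, -1], [0.03, 0.2, 0, 0, -1]]}}

```text
t: 3.95
eef_pos: [432.6, 166.6, 23.6]
orientation: [-1.571, -0.0, -2.281]
ft_force: [0.7, -1.1, 0.9]
grip_width: 0.007
```

Call:
{"name": "arm_command", "arguments": {"series": [[0, 0.05, 0, 0, -1], [0, 0.05, 0, 0, -1], [0, 0.05, 0, 0, -1]]}}

```text
t: 4.25
eef_pos: [432.7, 166.7, 23.2]
orientation: [-1.571, 0.0, -2.281]
ft_force: [1.3, -0.1, 1.2]
grip_width: 0.005
```

Call:
{"name": "arm_command", "arguments": {"series": [[0, 0.04, 0, 0, -1], [0, 0.04, 0, 0, -1], [0, 0.04, 0, 0, -1]]}}

```text
t: 4.55
eef_pos: [432.7, 166.7, 22.8]
orientation: [-1.571, 0.0, -2.281]
ft_force: [0.2, -0.3, 1.2]
grip_width: 0.0
```

Call:
{"name": "arm_command", "arguments": {"series": [[0, 0.04, 0, 0, -1], [0, 0.04, 0, 0, -1], [0, 0.04, 0, 0, -1]]}}

```text
t: 4.85
eef_pos: [432.7, 166.7, 22.4]
orientation: [-1.571, 0.0, -2.281]
ft_force: [0.5, -0.1, 2.0]
grip_width: 0.0
```

```bash
cat > ff.py <<'E'
from h import *
L=[]
for i in range(5):
    s=observe();L.append(np.r_[s["ft_force"],s["eef_pos"][2]]);capture("wrist") if i<4 else 0
L=np.array(L);print(s["t"],L[:,2].round(2),"mean",L.mean(0).round(2),s["moment"].round(3))
E
python3 ff.py
```

```text
5.05 [1.99 1.12 0.91 1.46 1.15] mean [ 0.42 -0.06  1.33 22.43] [ 0.014 -0.115  0.011]
```

Call:
{"name": "arm_command", "arguments": {"series": [[0, 0.04, 0, 0, -1], [0, 0.04, 0, 0, -1], [0, 0.04, 0, 0, -1]]}}

```text
t: 5.35
eef_pos: [432.7, 166.7, 22.0]
orientation: [-1.571, 0.0, -2.281]
ft_force: [0.5, 0.5, 1.7]
grip_width: 0.006
```

```bash
python3 ff.py
```

```text
5.55 [1.66 2.58 2.68 2.81 1.86] mean [ 0.4   0.66  2.32 22.03] [ 0.156 -0.135  0.031]
```

Call:
{"name": "arm_command", "arguments": {"series": [[0, 0.03, 0, 0, -1], [0, 0.03, 0, 0, -1], [0, 0.03, 0, 0, -1]]}}

```text
t: 5.85
eef_pos: [432.7, 166.7, 21.7]
orientation: [-1.571, 0.0, -2.281]
ft_force: [0.6, -0.3, 2.7]
grip_width: 0.008
```

```bash
python3 ff.py
```

```text
6.05 [2.74 2.5  3.42 3.13 2.89] mean [ 0.56  0.42  2.93 21.73] [ 0.197 -0.182 -0.025]
```

Call:
{"name": "arm_command", "arguments": {"series": [[0, 0.03, 0, 0, -1], [0, 0.03, 0, 0, -1], [0, 0.03, 0, 0, -1]]}}

```text
t: 6.35
eef_pos: [432.7, 166.7, 21.4]
orientation: [-1.571, 0.0, -2.281]
ft_force: [0.9, 1.4, 4.8]
grip_width: 0.007
```

```bash
python3 ff.py; python3 w.py w4;python3 - <<'E'
from h import *
d=np.load("w4.npz");f=d["f"]
a=f[130:230,200:320,::-1]
a=np.clip(255*(a/255.)**.45,0,255).astype('uint8')
cv2.imwrite("pics/w4c.png",cv2.resize(a,None,fx=6,fy=6,interpolation=cv2.INTER_CUBIC))
E
```

```text
6.55 [4.79 4.91 3.88 4.13 3.84] mean [ 0.64  1.34  4.31 21.43] [ 0.215 -0.257 -0.021]
6.55 [432.66 166.66  21.4 ] [-1.5709 -0.     -2.2814] [0.99 0.35 3.84]
```

View pics/w4c.png

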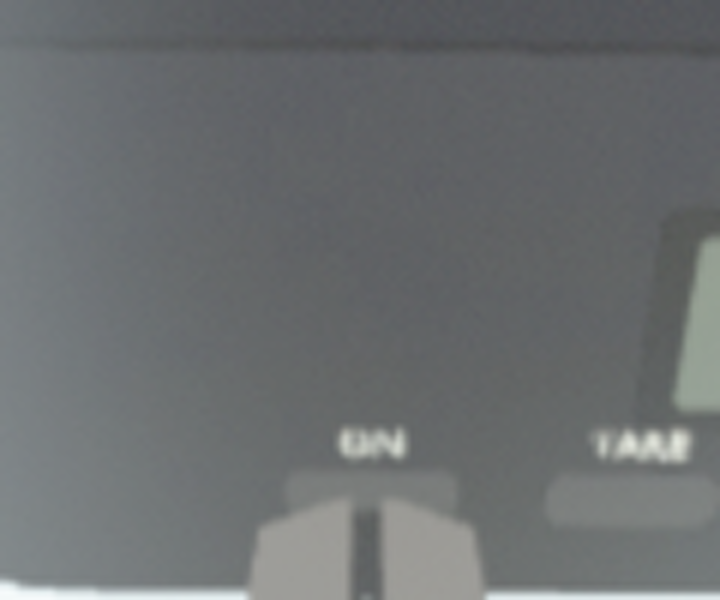

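Call:
{"name": "arm_command", "arguments": {"series": [[0, -0.2, 0, 0, -1], [0, -0.6, 0, 0, -1], [0, -1.2, 0, 0, -1], [0, -1.2, 0, 0, -1], [0, -1.2, 0, 0, -1], [0, -1.2, 0, 0, -1]]}}

```text
t: 7.2
eef_pos: [432.6, 166.6, 33.3]
orientation: [-1.571, -0.0, -2.282]
ft_force: [0.8, 0.2, -0.8]
grip_width: 0.004
```

```bash
python3 ff.py; python3 w.py w5;python3 tgt.py -105 38 26
python3 - <<'E'
from h import *
d=np.load("w5.npz");f=d["f"]
a=f[130:230,200:320,::-1]
a=np.clip(255*(a/255.)**.45,0,255).astype('uint8')
cv2.imwrite("pics/w5c.png",cv2.resize(a,None,fx=6,fy=6,interpolation=cv2.INTER_CUBIC))
S=[552.9,200.7,.8594]
print(((wproj(d,tow(S,np.array([[-94,69,23],[-94,38,23]])))-[200,130]+.5)*6-.5).round(1))
E
```

```text
7.4 [-0.75 -0.77 -0.31  0.6   0.36] mean [ 0.14  0.2  -0.18 33.29] [-0.014 -0.023 -0.034]
7.4 [432.59 166.66  33.29] [-1.5710e+00 -2.0000e-04 -2.2814e+00] [-0.3   0.27  0.36]
t 7.45 pos [432.6 166.6  33.3] rpy [-1.5710e+00 -2.0000e-04 -2.2815e+00] F [-0.84 -0.1  -0.22] shift cm [0.068 0.73  3.088] twist 0.04 q [ 0.05  0.46 -0.57  2.12  0.39  0.67 -1.5 ]
[[369.6 468.2]
 [615.4 468.6]]
```

View pics/w5c.png

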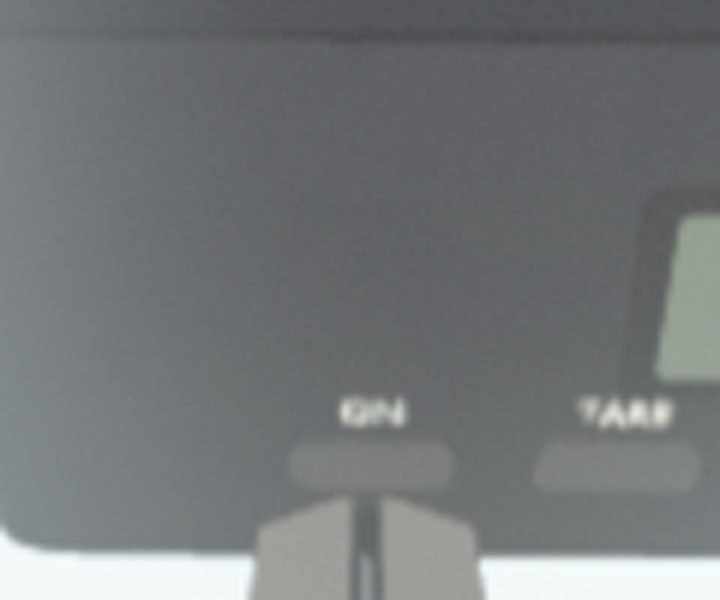

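Call:
{"name": "arm_command", "arguments": {"series": [[0.02, 0, 1, 0, -1], [0.02, 0, 2.2, 0, -1], [0.02, 0, 3.1, 0, -1], [0.02, 0, 3.1, 0, -1], [0.02, 0.4, 3.1, 0, -1], [0.02, 0.8, 3.1, 0, -1], [0.02, 0.8, 3.1, 0, -1]]}}

```text
t: 8.15
eef_pos: [455.4, 146.4, 24.8]
orientation: [-1.572, -0.001, -2.281]
ft_force: [0.8, 0.7, 0.2]
grip_width: 0.005
```

```bash
python3 ff.py; python3 w.py w6
python3 - <<'E'
from h import *
d=np.load("w6.npz");f=d["f"]
a=f[130:230,200:320,::-1]
a=np.clip(255*(a/255.)**.45,0,255).astype('uint8')
cv2.imwrite("pics/w6c.png",cv2.resize(a,None,fx=6,fy=6,interpolation=cv2.INTER_CUBIC))
E
```

```text
8.35 [0.21 0.95 0.15 0.48 0.43] mean [ 0.05  0.19  0.44 25.17] [-0.054 -0.036 -0.031]
8.35 [455.96 146.49  25.45] [-1.5709e+00  1.0000e-04 -2.2811e+00] [0.31 0.16 0.43]
```

View pics/w6c.png

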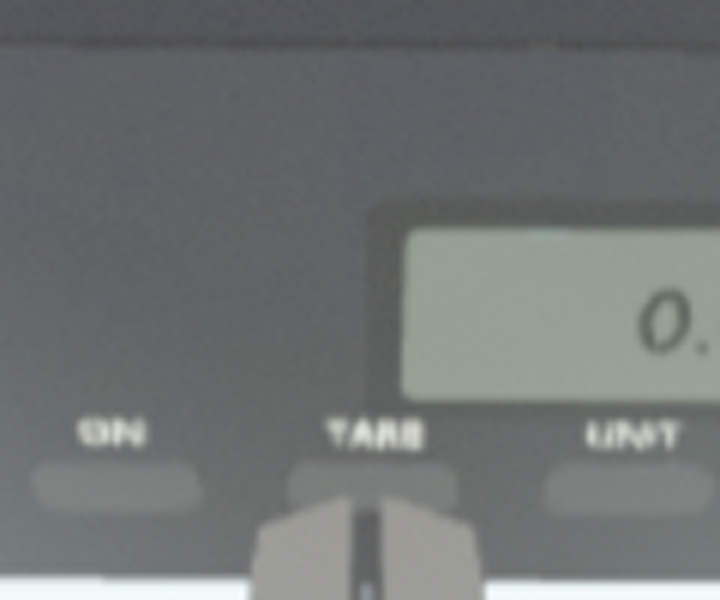

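The finger is over the middle of TARE. The key is centred at (373,488) px and the finger tip is at (367,496) px, so I'll press.

Call:
{"name": "arm_command", "arguments": {"series": [[0, 0.1, 0, 0, -1], [0, 0.2, 0, 0, -1], [0, 0.27, 0, 0, -1], [0, 0.3, 0, 0, -1], [0, 0.33, 0, 0, -1], [0, 0.33, 0, 0, -1], [0, 0.33, 0, 0, -1]]}}

```text
t: 9.1
eef_pos: [456.1, 146.4, 22.2]
orientation: [-1.571, 0.0, -2.281]
ft_force: [-0.8, 1.3, 2.3]
grip_width: 0.006
```

```bash
python3 ff.py
```

```text
9.3 [2.28 1.29 1.78 1.24 1.71] mean [-0.14  0.88  1.66 22.16] [ 0.072 -0.139  0.012]
```

Call:
{"name": "arm_command", "arguments": {"series": [[0, 0.03, 0, 0, -1], [0, 0.06, 0, 0, -1], [0, 0.06, 0, 0, -1], [0, 0.06, 0, 0, -1]]}}

```text
t: 9.7
eef_pos: [456.2, 146.4, 21.6]
orientation: [-1.571, 0.0, -2.281]
ft_force: [0.5, 1.0, 3.3]
grip_width: 0.006
```

```bash
python3 ff.py
```

```text
9.9 [3.32 4.03 4.93 4.91 4.89] mean [ 0.51  1.03  4.42 21.54] [ 0.221 -0.257 -0.009]
```

Call:
{"name": "arm_command", "arguments": {"series": [[0, -0.3, 0, 0, -1], [0, -1, 0, 0, -1], [0, -2.5, 0, 0, -1], [0, -4.5, 0, 0, -1], [0, -4.5, 0, 0, -1], [0, -4.5, 0, 0, -1]]}}

```text
t: 10.5
eef_pos: [456.4, 146.1, 67.3]
orientation: [-1.57, 0.001, -2.282]
ft_force: [-0.3, -0.3, -1.2]
grip_width: 0.006
```

```bash
python3 ff.py; python3 tgt.py -15 7 55
```

```text
10.7 [-1.16  0.45 -0.83 -1.29  0.27] mean [-1.40e-01  6.00e-02 -5.20e-01  6.66e+01] [-0.034 -0.001  0.009]
t 10.7 pos [455.7 146.2  66.2] rpy [-1.5713e+00 -6.0000e-04 -2.2815e+00] F [-0.23 -0.45  0.27] shift cm [-8.972  1.112  3.107] twist 0.04 q [ 0.13  0.42 -0.6   2.07  0.34  0.75 -1.39]
```

Call:
{"name": "arm_command", "arguments": {"series": [[-3, 0, 1, 0, -1], [-6, 0, 2, 0, -1], [-9, 0, 3.1, 0, -1], [-9, 0.5, 3.1, 0, -1], [-9, 1.1, 3.1, 0, -1], [-9, 1.1, 3.1, 0, -1], [-9, 1.1, 3.1, 0, -1]]}}

```text
t: 11.4
eef_pos: [537.6, 193.8, 55.3]
orientation: [-1.571, -0.001, -2.281]
ft_force: [0.1, -0.7, -0.2]
grip_width: 0.007
```

```bash
python3 ff.py; python3 tgt.py -15 7 51; python3 w.py w7
```

```text
11.6 [-0.15 -0.47  0.83 -0.22  0.76] mean [ 3.800e-01 -1.000e-02  1.500e-01  5.565e+01] [-0.005 -0.082  0.055]
t 11.6 pos [538.2 194.1  55.8] rpy [-1.5706e+00  2.0000e-04 -2.2817e+00] F [0.15 0.66 0.76] shift cm [ 0.038  0.479 -0.021] twist 0.03 q [ 0.03  0.57 -0.56  1.85  0.4   0.83 -1.44]
11.6 [538.21 194.06  55.79] [-1.5706e+00  2.0000e-04 -2.2817e+00] [0.15 0.66 0.76]
```

View pics/w7.png

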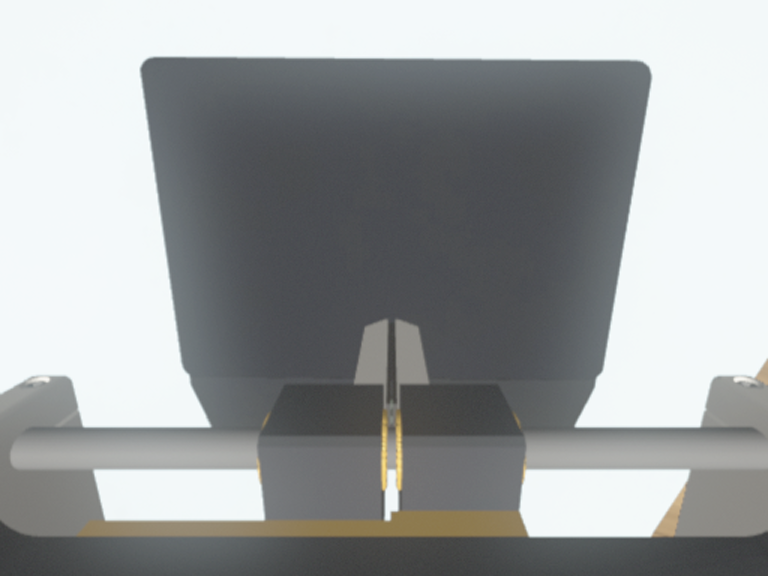

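Call:
{"name": "arm_command", "arguments": {"series": [[0, 0.3, 0, 0, -1], [0, 0.5, 0, 0, -1], [0, 0.58, 0, 0, -1], [0, 0.62, 0, 0, -1], [0, 0.65, 0, 0, -1], [0, 0.65, 0, 0, -1]]}}

```text
t: 12.25
eef_pos: [538.3, 194.2, 49.3]
orientation: [-1.571, -0.0, -2.282]
ft_force: [-1.5, -1.7, 7.7]
grip_width: 0.005
```

```bash
python3 ff.py
```

```text
12.45 [7.69 7.95 7.28 7.5  8.12] mean [-1.91 -1.96  7.71 49.27] [-0.487  0.525  0.001]
```

Call:
{"name": "arm_command", "arguments": {"series": [[0, -0.03, 0, 0, -1], [0, -0.03, 0, 0, -1]]}}

```text
t: 12.65
eef_pos: [538.3, 194.2, 49.5]
orientation: [-1.571, -0.0, -2.282]
ft_force: [-1.5, -1.2, 5.0]
grip_width: 0.006
```

```bash
python3 ff.py
```

```text
12.85 [4.99 5.49 5.71 5.64 5.71] mean [-1.09 -1.48  5.51 49.39] [-0.467  0.244 -0.011]
```

5.5 N is light and well above the threshold. I'll hold it for over a second.

Call:
{"name": "arm_command", "arguments": {"series": [[0, 0, 0, 0, -1], [0, 0, 0, 0, -1], [0, 0, 0, 0, -1], [0, 0, 0, 0, -1], [0, 0, 0, 0, -1], [0, 0, 0, 0, -1], [0, 0, 0, 0, -1], [0, 0, 0, 0, -1], [0, 0, 0, 0, -1]]}}

```text
t: 13.75
eef_pos: [538.3, 194.2, 49.3]
orientation: [-1.571, -0.0, -2.281]
ft_force: [-1.4, -1.5, 5.0]
grip_width: 0.005
```

```bash
python3 ff.py
```

```text
13.95 [5.04 5.19 5.06 4.64 5.12] mean [-0.92 -1.63  5.01 49.34] [-0.367  0.243 -0.009]
```

Call:
{"name": "arm_command", "arguments": {"series": [[0, -0.2, 0, 0, -1], [0, -0.8, 0, 0, -1], [0, -2.5, 0, 0, -1], [0, -5, 0, 0, -1], [0, -8, 0, 0, -1], [0, -10, 0, 0, -1], [0, -10, 0, 0, -1], [0, -10, 0, 0, -1]]}}

```text
t: 14.75
eef_pos: [538.4, 194.3, 150.2]
orientation: [-1.57, 0.001, -2.281]
ft_force: [-0.3, -0.1, 0.7]
grip_width: 0.008
```

```bash
python3 ff.py; python3 tgt.py -190 7 199
```

```text
14.95 [ 0.72 -1.03 -0.28  0.54 -0.36] mean [-1.4000e-01  1.1000e-01 -8.0000e-02  1.4922e+02] [-0.061 -0.034  0.013]
t 14.95 pos [537.8 194.2 148.7] rpy [-1.5716e+00 -9.0000e-04 -2.2813e+00] F [-0.45 -0.42 -0.36] shift cm [ 1.7526e+01 -5.0110e+00 -5.0000e-03] twist 0.05 q [ 0.08  0.45 -0.62  1.79  0.31  1.   -1.37]
```

Now I'll back away and check whether the scale has moved.

Call:
{"name": "arm_command", "arguments": {"series": [[3, -1, 0, 0, -1], [6.5, -2, 0, 0, -1], [10, -3, 0, 0, -1], [13.5, -4, 0, 0, -1], [17, -5, 0, 0, -1], [17.5, -5, 0, 0, -1], [17.5, -5, 0, 0, -1]]}}

```text
t: 15.65
eef_pos: [423.9, 60.9, 199.4]
orientation: [-1.57, -0.0, -2.283]
ft_force: [0.2, -0.1, 0.7]
grip_width: 0.005
```

```bash
python3 ff.py; python3 w.py w8
python3 - <<'E'
from h import *
d=np.load("w8.npz");f=d["f"]
S=[552.9,200.7,.8594]
p=wproj(d,tow(S,np.array([[-94,69,23],[-94,38,23],[-94,7,23],[-94,-24,23],[-94,-55,23.]])))
a=np.clip(255*(f[:,:,::-1]/255.)**.45,0,255).astype('uint8')
x0,y0=int(p[:,0].min())-25,int(p[:,1].mean())-35
print(((p-[x0,y0]+.5)*5-.5).round(1))
cv2.imwrite("pics/w8c.png",cv2.resize(a[y0:y0+75,x0:x0+150],None,fx=5,fy=5,interpolation=cv2.INTER_CUBIC))
b=cv2.imread("pics/scene0.png");c=capture("scene")["frame"][:,:,::-1]
cv2.imwrite("pics/scene1.png",c)
E
```

```text
15.85 [ 0.69 -0.54 -0.4  -0.05 -0.22] mean [ 8.000e-02  4.500e-01 -1.100e-01  1.991e+02] [-0.011  0.002 -0.008]
15.85 [424.42  62.54 198.91] [-1.5719e+00  1.0000e-04 -2.2801e+00] [-0.04  0.63 -0.22]
[[131.5 179.2]
 [253.1 179.5]
 [374.6 179.9]
 [496.2 180.2]
 [617.9 180.5]]
```

View pics/w8c.png

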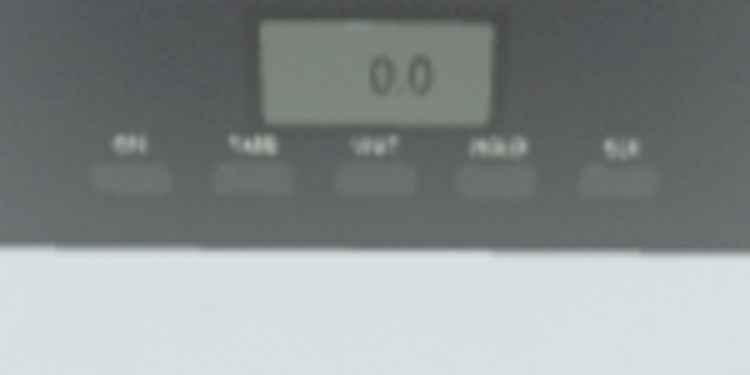

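View pics/scene1.png

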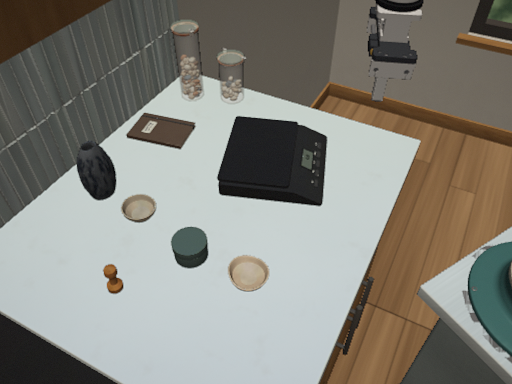

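The keys appear where predicted, to within about 0.5 px, and the bowls and tin haven't moved. I'm handing the job in.

```bash
python3 -c "
from bench import *
print(job_done())"
```

```text
the job is handed in; nothing more can be done
None
```

I pressed ON, then TARE, then the front of the platform, using closed fingers and fully releasing each before the next. The job was handed in at about 16 s of the 56 s allowed, with no verdict reported.

- **Keys:** the force peaked at about 4.3 N on ON and 4.4 N on TARE, each averaged over about 0.2 s. That is well above the 1.6 N that counts as pressed and about fully in. The fingertip edge was on the middle of each key in the wrist pictures.
- **Platform:** the first touch came in a little firm, at about 7.7 N, so the platform was probably fully down for about 0.3 s. I backed off slightly and held it at 5.0–5.5 N for about 1.3 s before letting go.
- **After release:** the force readings went back to about zero each time. The arm ended raised and clear of everything.
- **Nothing disturbed:** the last wrist picture shows the keys within about 0.5 px of where the original scale position puts them. By eye, the bowls and tin look unmoved in the scene picture.
- **What I couldn't check directly:** the key and platform movements cannot be read, so "pressed" is judged from force and finger position. The display read 0.0 before and after. While pressed, ON felt softer than its stated spring and the view tilted slightly. I put both down to the rubber feet giving a little; the tilt was gone after release.

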